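# Put the hole-saw kit away

### The arm

A 6-joint arm with a two-finger parallel gripper is mounted at the origin on the work surface. World frame = base frame: x ahead of the robot, y to its left, z up, the work surface at z = 0. Lengths are in m, angles in rad, forces in N, time in s.
With the tool pointing down it reaches from about 0.375 to 0.9 m from the base axis. Payload 3.1 kg.
Tool frame: the origin (TCP) lies between the finger pads; the fingertips stand 22 mm ahead of it and the grasp point (between the pads) lies 3 mm ahead of it; z points along the fingers, y is the line along which they close (so a half turn about z gives the same grasp; the last joint's range is limited). The gripper opens to 87 mm and grips with 3 to 60 N. Pads are 19 mm wide; open, the fingers measure 117 mm over their backs; the gripper's body (75 mm by 190 mm) begins 51 mm behind the grasp point.
Start: joints at [1.077, 0.527, 1.433, -0, 1.181, -0.178], TCP at [0.193, 0.594, 0.245] pointing down, gripper open.
Joint ranges: [-3.08, 3.08], [-0.75, 2.2], [0.22, 2.44], [-1.43, 4.57], [0, 2.65], [-2.85, 2.85]. Speed limits (rad/s): [2.79, 2.79, 3.14, 3.14, 3.14, 3.14].

### API

Orientations are given as a unit quaternion [x, y, z, w].
In Python, from rig import get_obs, camera, get_calibration, hand_in, cut_out gives the robot as it stands.
- The arm moves only by the shell command python3 -m inch 'ROWS' [OPENING] [FORCE]. ROWS is JSON, one flat list of numbers, 6 for each row, row after row: the shift along the tool's x, y, z scaled (see below), then the turn, a rotation vector about the tool's x, y, z scaled (see below). A call has 1 to 20 rows; each row is the pose to reach, as a shift and turn from the pose commanded when the call began, along the tool's axes at that moment; what a row does not reach only later rows make up. The controller multiplies each number of a shift by 0.08 m and each number of a turn by 90 degrees. A row lasts 1/12 s, in which the tool goes at most 41.7 mm and 7.16 degrees, less where a joint would pass 70% of its speed; a pose out of reach is approached as far as the arm can. A call with a number of a shift or a turn outside -1 to 1 is refused whole. A call with a gripper value outside its range is refused whole. OPENING is the finger opening in mm, from 0 to 87, set as the call begins (- or left out, the last holds). The fingers move at their own pace and stop on an object; FORCE is the grip in N (left out, the last holds). Time passes only in rows, so rows that repeat a pose let the fingers close. It gives the time, the measured TCP pose, the force, the opening and the grip force at its end, in the units of the state.
- get_obs(): the state, without advancing time (a new reading comes with each control period).
- camera(name): name is "scene" or "top" or "wrist"; returns the picture (384x512x3 uint8, red, green, blue); there is no depth.
- get_calibration(name): a dict with "vertical_fov" (degrees; the focal length in pixels is half the picture's height over the tangent of half this angle, whatever the lens; pixels are square), "cx", "cy" (the principal point, pixels), "T" (4x4, takes a point from camera to world coordinates). Camera axes: x right, y down, z forward; pixel columns grow to the right and rows downward; lengths in m; the calibration is good to about 2 mm. A picture is of the moment at which its call begins: read the wrist's pose just before it. get_calibration takes no time and is no camera call; for the wrist camera it gives the pose at the moment of the call.
- hand_in(): hands the job in; it is judged then, once.
Trained networks look in the newest picture that a camera, given by its name, has taken for a name from the list of things; names that differ only in an ending like _2 or _b are one class to them, and where a whole thing is asked for, a point or a joint stands for the part that bears it (a point fixed in the world has none). Each returns a list of dicts, best first, with "conf" (0 to 1); they miss things now and then, are a little off and sometimes report something else, mostly with a low value. They report only what shows in the picture. A call takes as long as a camera call.
- cut_out(camera, thing): "region" (384x512 bool, what is visible of it) and "bbox" ([left, top, right, bottom] in pixels, round what is visible of it).
The state is a dict: "time": time; "q": joint angles; "joint_velocities": joint speeds; "joint_torque": joint torques, N m; "position": TCP position; "tool_rot": TCP orientation; "ft_force": force on the tool from outside, world axes, zero at the start; "moment": the same for the moment, N m; "grip_width": finger opening in m; "grip_force": force on a finger pad.
Only numpy, scipy, OpenCV 4.12 (cv2) and the standard library are available. Lean on these libraries where they do the work, as an engineer would, in place of code of your own. Each camera call takes 0.05 s, during which the arm holds its last target. There are 200 camera calls.

### The job

The hole cutting is done: put the kit away. Stand each of the three red hole saws, teeth down, fully in the wooden pocket of its own size (small, medium, large), and put the aluminium guide plate, right way up, over the two pins of its wooden block so that it lies flat and fully down. Leave the worn-out black hole saw standing where it is.

Things in the scene. Friction and masses are not known exactly. Their poses are not given: they have to be found in the camera images.
- saw_small: small red hole saw (cup-shaped cutter) standing teeth down, a round drum 30 mm in diameter and 50 mm high, solid for gripping, with a steel stub 12 mm wide and 8 mm high in the middle of its top. Origin: centre of its underside; z up along its axis
- saw_medium: medium red hole saw (cup-shaped cutter) standing teeth down, a round drum 44 mm in diameter and 50 mm high, solid for gripping, with a steel stub 12 mm wide and 8 mm high in the middle of its top. Origin: centre of its underside; z up along its axis
- saw_large: large red hole saw (cup-shaped cutter) standing teeth down, a round drum 58 mm in diameter and 50 mm high, solid for gripping, with a steel stub 12 mm wide and 8 mm high in the middle of its top. Origin: centre of its underside; z up along its axis
- saw_worn: worn-out black hole saw (cup-shaped cutter) standing teeth down, a round drum 44 mm in diameter and 50 mm high, solid for gripping, with a steel stub 12 mm wide and 8 mm high in the middle of its top. Origin: centre of its underside; z up along its axis. To be left alone
- nest_small: fixed brown wooden holder, 90 x 90 mm and 12 mm high, with one round blue-floored pocket 46 mm across in its middle, 8 mm deep (pocket floor 4 mm above the bench): home of the small (30 mm) hole saw. Origin: centre of its underside on the bench, straight below the pocket's centre; z up
- nest_medium: fixed brown wooden holder, 90 x 90 mm and 12 mm high, with one round blue-floored pocket 60 mm across in its middle, 8 mm deep (pocket floor 4 mm above the bench): home of the medium (44 mm) hole saw. Origin: centre of its underside on the bench, straight below the pocket's centre; z up
- nest_large: fixed brown wooden holder, 90 x 90 mm and 12 mm high, with one round blue-floored pocket 74 mm across in its middle, 8 mm deep (pocket floor 4 mm above the bench): home of the large (58 mm) hole saw. Origin: centre of its underside on the bench, straight below the pocket's centre; z up
- guide_plate: loose aluminium plate lying flat, 150 (x) x 60 (y) x 8 mm, with two 13 mm through holes for the pins on its long centre line at x = -62 and +62 mm, two larger 22 mm guide holes at x = -35 and +35 mm, and in the middle of its top a yellow grip bar 36 mm long (x), 14 mm wide (y) and 34 mm high (its top is 42 mm above the plate's underside). Origin: centre of its underside; x along its length, z up. It fits either way round (half turn about z)
- pin_block: fixed brown wooden block, 160 (x) x 70 (y) x 15 mm, with two upright steel pins on its long centre line at x = -62 and +62 mm, 10 mm in diameter, standing 18 mm above its top (33 mm above the bench); the upper 8 mm taper to a point about 4 mm wide. Home of the guide plate, which lies flat on the block's top 15 mm above the bench. Origin: centre of its underside; x along its length, z up

How it is judged:
At the end, for the whole second after the job is handed in: Each red saw upright, at rest in its own pocket (within 10.5 mm of centre, under 7.5 mm up, tilt < 0.12 rad); plate down on both pins (5 mm, 0.08 rad, under 18 mm up, flat within 0.06 rad), right way up, at rest; black saw upright within 30 mm of its start (horizontal distance between saw_small and nest_small below 0.0105 m and z of saw_small in the frame of nest_small below 0.0075 m and angle between each of saw_small, saw_medium, saw_large's own z axis and vertical below 0.12 rad and linear speed of each of saw_small, saw_medium, saw_large, guide_plate below 0.02 m/s and angular speed of each of saw_small, saw_medium, saw_large, guide_plate below 0.2 rad/s and horizontal distance between saw_medium and nest_medium below 0.0105 m and z of saw_medium in the frame of nest_medium below 0.0075 m and horizontal distance between saw_large and nest_large below 0.0105 m and z of saw_large in the frame of nest_large below 0.0075 m and horizontal distance between guide_plate and pin_block below 0.005 m and z of guide_plate in the frame of pin_block below 0.018 m and angle between the x axis of guide_plate and the x axis of pin_block, either way round below 0.08 rad and angle between guide_plate's own z axis and vertical below 0.06 rad and distance of saw_worn from where it was at the start of the episode below 0.03 m and angle between saw_worn's own z axis and vertical below 0.2 rad); the robot touches nothing.
It fails at once if the worn black hole saw is moved by more than 30 mm (distance of saw_worn from where it was at the start of the episode above 0.03 m).
It also fails if it takes over 128 s, if anything falls off the work surface, if the arm or the gripper's body presses on something with over 40 N, if the wrist force passes 120 N, or if a joint passes its speed limit or range.

## Working session

There is one attempt and no reset: what is moved stays moved. The work goes in short steps, Python scripts to look and compute and a shell command to move; the robot and the scene stay as the last step left them, time stands still between calls to the robot, and variables do not carry over. Pictures are saved under pics/ and viewed, at most 17 in all, crops included, and the job is handed in when it is done.

```bash
mkdir -p pics; ls; python3 - <<'E'
from rig import *
import cv2,numpy as np
for n in ["top","scene"]:
    im=camera(n); cv2.imwrite(f"pics/{n}0.png",im[:,:,::-1]); c=get_calibration(n); print(n,c["vertical_fov"],c["cx"],c["cy"],np.round(c["T"],3).tolist())
o=get_obs();print(o)
E
```

```text
pics
top 43.54126904200419 252.59118152979264 188.8310112989846 [[0.024, -0.996, 0.086, 0.395], [-1.0, -0.024, 0.001, 0.01], [0.001, -0.086, -0.996, 1.462], [0.0, 0.0, 0.0, 1.0]]
scene 44.814278722020944 254.4238669798796 185.72445855508525 [[0.108, 0.682, -0.723, 1.382], [0.994, -0.061, 0.091, -0.111], [0.018, -0.729, -0.685, 0.835], [0.0, 0.0, 0.0, 1.0]]
{'time': 0.1, 'q': array([ 1.07750011e+00,  5.28361914e-01,  1.43377998e+00, -3.04060816e-05,
        1.18144166e+00, -1.78518334e-01]), 'joint_velocities': array([ 8.34226882e-05, -1.79443751e-03, -2.75594144e-03, -1.18991897e-03,
        1.03876925e-03,  2.55861370e-04]), 'joint_torque': array([-1.04979943e-03, -4.40990746e+01, -1.77151197e+01,  6.34376099e-02,
        5.33880084e-02, -4.42127146e-05]), 'position': array([0.19318933, 0.59372733, 0.24367456]), 'tool_rot': array([ 1.56734167e-01,  9.87640324e-01, -9.44448708e-04, -3.14851882e-04]), 'ft_force': array([ 0.89425423, -0.30357904, -0.14867574]), 'moment': array([0.02047418, 0.01944484, 0.02162104]), 'grip_force': 0.0, 'grip_width': 0.08730009110787748}
```

View pics/top0.png

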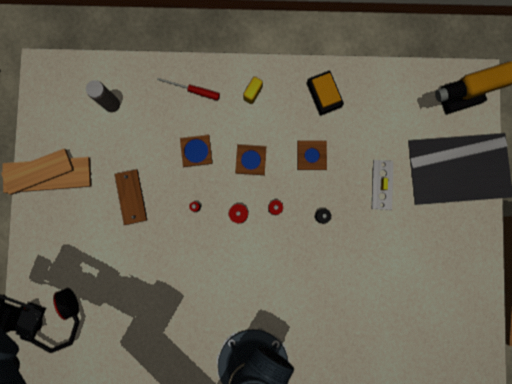

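View pics/scene0.png

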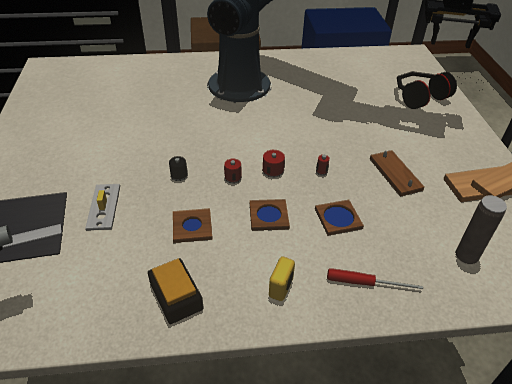

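```bash
cat > h.py <<'E'
from rig import *
import cv2,numpy as np
from scipy.spatial.transform import Rotation as R
def ray(n,uv,z,c=None):
    c=c or get_calibration(n); T=np.array(c["T"]); f=192/np.tan(np.radians(c["vertical_fov"]/2))
    d=T[:3,:3]@np.array([(uv[0]-c["cx"])/f,(uv[1]-c["cy"])/f,1]); p=T[:3,3]
    return (p+d*(z-p[2])/d[2])[:2]
def proj(n,P,c=None):
    c=c or get_calibration(n); T=np.array(c["T"]); f=192/np.tan(np.radians(c["vertical_fov"]/2))
    q=(np.atleast_2d(P)-T[:3,3])@T[:3,:3]
    return q[:,:2]/q[:,2:]*f+[c["cx"],c["cy"]]
def move(target,yaw):
    """rows' numbers to get from current pose to world target, fingers-down with tool-y world direction yaw"""
    o=get_obs(); r=R.from_quat(o["tool_rot"]); 
    y=np.array([np.cos(yaw),np.sin(yaw),0]); z=np.array([0,0,-1.]); x=np.cross(y,z)
    best=[]
    for s in (1,-1):
        D=R.from_matrix(np.c_[s*x,s*y,z]); best.append((r.inv()*D).as_rotvec())
    s=r.inv().apply(np.array(target)-o["position"])/.08
    return np.round(s,3),[np.round(b/(np.pi/2),3) for b in best],o["q"][5]
E
python3 - <<'E'
from h import *
for t in "saw_small saw_medium saw_large saw_worn nest_small nest_medium nest_large guide_plate pin_block".split():
    for d in cut_out("top",t)[:2]:
        m=d["region"].astype(np.uint8); v,u=np.nonzero(m)
        r=cv2.minAreaRect(np.c_[u,v].astype(np.float32))
        print(t,round(d["conf"],2),np.round(d["bbox"]),m.sum(),np.round([u.mean(),v.mean()],1),np.round(r[0],1),np.round(r[1],1),round(r[2],1), np.round(ray("top",r[0],.012),3))
E
```

```text
saw_medium 0.48 [267. 197. 283. 214.] 200 [275.4 206.7] [275.5 206.5] [15. 15.] 90.0 [ 0.468 -0.059]
saw_large 0.59 [225. 203. 248. 222.] 287 [237.5 212.5] [237.5 212.5] [17. 19.] 90.0 [0.447 0.056]
saw_worn 0.73 [318. 207. 330. 225.] 189 [322.2 215.6] [322.5 216. ] [14. 15.] 90.0 [ 0.443 -0.201]
saw_worn 0.39 [236. 142. 269. 177.] 912 [250.3 159.2] [250.7 159. ] [30.4 31.4] 3.8 [0.611 0.02 ]
nest_small 0.6 [298. 140. 331. 168.] 841 [311.2 154.6] [311.5 154.5] [29. 29.] 90.0 [ 0.629 -0.165]
nest_medium 0.8 [236. 144. 271. 175.] 882 [250.4 159. ] [250.3 159.5] [30.2 30.2] 3.4 [0.609 0.021]
nest_large 0.97 [179. 133. 213. 164.] 876 [195.6 150.2] [195.6 150.2] [29.6 29.8] 83.7 [0.634 0.188]
nest_large 0.24 [315. 208. 331. 223.] 157 [322.9 215.8] [323. 216.] [12. 14.] 90.0 [ 0.443 -0.202]
guide_plate 0.91 [371. 158. 392. 210.] 956 [382.4 184.2] [382.5 184.5] [49. 21.] 90.0 [ 0.542 -0.381]
pin_block 0.85 [118. 172. 145. 226.] 1226 [130.3 196.5] [130.2 196.6] [53.3 24.2] 80.5 [0.488 0.381]
```

The top view shows three pockets at (195,150), (250,159) and (312,154), from large to small. The red saws are small (195,206), large (238,212) and medium (275,207). The worn saw is at (322,215), the plate at (382,184) and the pin block at (130,196). The scene view agrees.

```bash
python3 - <<'E'
from h import *
c=get_calibration("wrist");o=get_obs();r=R.from_quat(o["tool_rot"]);T=np.array(c["T"])
print(c["vertical_fov"],c["cx"],c["cy"],"cam in tool",r.inv().apply(T[:3,3]-o["position"]).round(4),"\n",(r.as_matrix().T@T[:3,:3]).round(3))
print(move((0.44,0.38,0.25),np.pi/2))
print(ray("top",(195,206),.05),ray("top",(238,212),.05),ray("top",(275,206.5),.05))
E
```

```text
71.89512230469096 262.9502868433838 189.28015542619247 cam in tool [ 7.560e-02  1.000e-04 -1.396e-01] 
 [[ 0.    -0.96  -0.279]
 [ 1.     0.     0.   ]
 [ 0.    -0.279  0.96 ]]
(array([-3.759, -1.593, -0.068]), [array([-0. ,  0. , -0.2]), array([0. , 0. , 1.8])], np.float64(-0.17851458132687412))
[0.4620611  0.17977493] [0.44742727 0.05297439] [ 0.46614832 -0.05531303]
```

```bash
python3 -m inch '[-1,-0.4,0,0,0,-0.2, -1,-0.4,0,0,0,-0.2, -1,-0.4,0,0,0,-0.2, -1,-0.4,0,0,0,-0.2]' >/dev/null; python3 -m inch '[-1,-0.9,0,0,0,0,-1,-0.9,0,0,0,0,-1,-0.9,0,0,0,0,-1,-0.9,0,0,0,0]'; python3 -m inch '[-0.7,-0.9,0,0,0,0,-0.7,-0.9,0,0,0,0,-0.7,-0.9,0,0,0,0,-0.7,-0.9,0,0,0,0,-0.7,-0.9,0,0,0,0,-0.7,-0.9,0,0,0,0]'
python3 - <<'E'
from h import *
im=camera("wrist"); cv2.imwrite("pics/w1.png",im[:,:,::-1]); print(move((0.44,0.3,0.25),np.pi/2))
for t in "saw_small saw_large nest_large nest_medium pin_block".split():
    for d in cut_out("wrist",t)[:1]: print(t,d["conf"],np.round(d["bbox"]))
E
```

```text
time: 1.22
position: [0.3425, 0.4652, 0.2447]
tool_rot: [0.003, 1.0, -0.0, 0.001]
ft_force: [0.2, 0.6, -0.2]
grip_width: 0.087
grip_force: 0.0
time: 1.72
position: [0.3943, 0.3964, 0.2446]
tool_rot: [-0.0, 1.0, 0.0, -0.0]
ft_force: [0.2, -0.1, -0.1]
grip_width: 0.0869
grip_force: 0.0
(array([-0.571, -1.207, -0.069]), [array([ 0.   , -0.   ,  0.001]), array([ 0.000e+00,  1.000e-03, -1.999e+00])], np.float64(-0.9840951836993003))
saw_small 0.87 [ 97. 200. 134. 227.]
nest_large 0.62 [162. 299. 173. 308.]
```

View pics/w1.png

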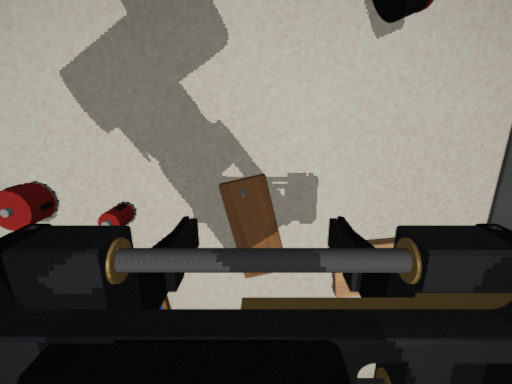

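The wrist view has its top towards the robot. The pin block is at (250,215), partly behind the gripper. The small saw is at (115,215) and the large saw at (25,205). I'll measure from further out.

```bash
cat > look.py <<'E'
from h import *
import sys
im=camera("wrist"); c=get_calibration("wrist"); cv2.imwrite(f"pics/{sys.argv[1]}.png",im[:,:,::-1]); print(get_obs()["time"],get_obs()["position"].round(4))
Z=dict(saw=.05,nest=.012,guide=.008,pin=.015)
for t in sys.argv[2:]:
    for d in cut_out("wrist",t)[:1]:
        v,u=np.nonzero(d["region"]); r=cv2.minAreaRect(np.c_[u,v].astype(np.float32)); z=Z[t.split("_")[0]]
        B=np.array([ray("wrist",p,z,c) for p in cv2.boxPoints(r)])
        print(t,round(d["conf"],2),np.round(d["bbox"]),"rectcentre",ray("wrist",r[0],z,c).round(4),"sides",np.linalg.norm(B[1]-B[0]).round(4),np.linalg.norm(B[2]-B[1]).round(4))
E
python3 -m inch '[-1,-0.6,0,0,0,0,-1,-0.6,0,0,0,0,-1,-0.6,0,0,0,0]' >/dev/null; python3 -m inch '[-1,-0.6,0,0,0,0,-1,-0.6,0,0,0,0,-1,-0.6,0,0,0,0]' >/dev/null; python3 -m inch '[-0.5,0,0,0,0,0,-0.5,0,0,0,0,0,-0.5,0,0,0,0,0,-0.5,0,0,0,0,0,-0.5,0,0,0,0,0]'
python3 look.py w2 pin_block saw_small saw_large nest_large
python3 -m inch '[-0.6,-1,0,0,0,0,-0.6,-1,0,0,0,0,-0.6,-1,0,0,0,0]' >/dev/null; python3 -m inch '[-0.5,-1,0,0,0,0,-0.5,-1,0,0,0,0,-0.5,-1,0,0,0,0]' >/dev/null; python3 -m inch '[0,-1,0,0,0,0,0,-1,0,0,0,0,0,-1,0,0,0,0,0,-1,0,0,0,0,0,-1,0,0,0,0]'
python3 look.py w3 saw_small saw_medium saw_large saw_worn nest_large nest_medium nest_small
```

```text
time: 2.93
position: [0.5942, 0.2994, 0.2444]
tool_rot: [-0.0, 1.0, -0.0, -0.001]
ft_force: [0.0, 0.1, 0.4]
grip_width: 0.0868
grip_force: 0.0
2.9833 [0.5941 0.2994 0.2446]
pin_block 0.83 [285.  19. 362. 156.] rectcentre [0.4848 0.3801] sides 0.0711 0.1631
saw_small 0.72 [152.  49. 187.  83.] rectcentre [0.4669 0.1911] sides 0.0293 0.0425
saw_large 0.97 [24. 21. 97. 76.] rectcentre [0.4507 0.0669] sides 0.0572 0.0827
nest_large 0.92 [154. 163. 229. 227.] rectcentre [0.635  0.1891] sides 0.0936 0.0944
time: 4.1
position: [0.683, 0.0592, 0.2446]
tool_rot: [0.001, 1.0, 0.0, -0.0]
ft_force: [-0.0, 0.9, -0.2]
grip_width: 0.0869
grip_force: 0.0
4.15 [0.683  0.06   0.2446]
saw_small 0.65 [352.   0. 372.   6.] rectcentre [0.4925 0.1686] sides 0.0229 0.0057
saw_medium 0.94 [150.   4. 186.  15.] rectcentre [ 0.4974 -0.0437] sides 0.0381 0.0153
saw_large 0.58 [252.   0. 268.   3.] rectcentre [0.4907 0.0561] sides 0.0185 0.0019
nest_large 0.87 [321.  97. 394. 168.] rectcentre [0.6342 0.1898] sides 0.0941 0.0924
nest_medium 0.55 [201.  78. 270. 153.] rectcentre [0.6116 0.0206] sides 0.0917 0.0892
nest_small 0.75 [ 60.  98. 139. 164.] rectcentre [ 0.6296 -0.1645] sides 0.1031 0.0902
```

View pics/w2.png

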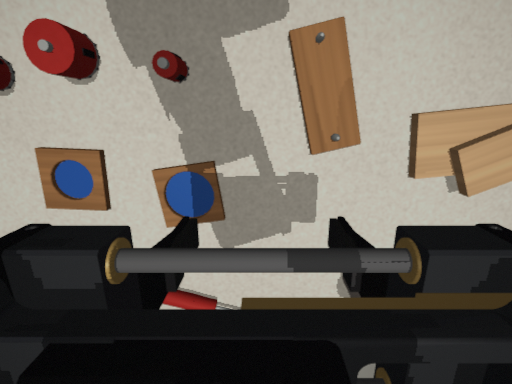

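View pics/w3.png

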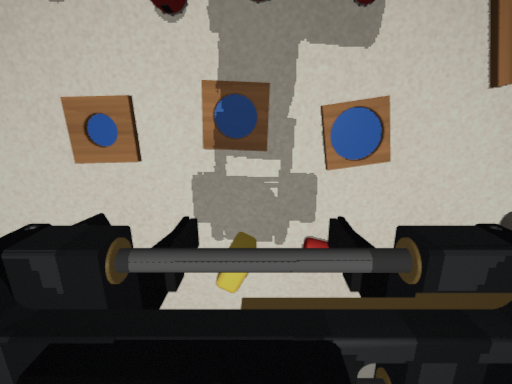

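In w2 the block's pins are at about (320,37) and (336,137), the small saw's stub at (163,63) and the large saw's stub at (44,46). In w3 all three pockets are clear, at (102,130), (236,116) and (356,133).

```bash

python3 -m inch '[0.8,-1,0,0,0,0,0.8,-1,0,0,0,0,0.8,-1,0,0,0,0]' >/dev/null; python3 -m inch '[0.7,-1,0,0,0,0,0.7,-1,0,0,0,0,0.7,-1,0,0,0,0]' >/dev/null; python3 -m inch '[0,-1,0,0,0,0,0,-1,0,0,0,0,0,-1,0,0,0,0,0,-1,0,0,0,0,0,-1,0,0,0,0]'
python3 look.py w4 saw_medium saw_large saw_worn guide_plate
```

```text
time: 5.42
position: [0.5631, -0.1805, 0.2444]
tool_rot: [0.001, 1.0, 0.001, -0.0]
ft_force: [0.9, 0.9, -0.3]
grip_width: 0.087
grip_force: 0.0
5.4667 [ 0.5631 -0.1798  0.2444]
saw_medium 0.67 [337.  78. 384. 114.] rectcentre [ 0.4682 -0.0622] sides 0.0537 0.0421
saw_large 0.94 [416.  48. 487. 101.] rectcentre [0.4476 0.041 ] sides 0.0828 0.0584
saw_worn 0.93 [230.  54. 266.  96.] rectcentre [ 0.4466 -0.1964] sides 0.0424 0.0425
guide_plate 0.59 [ 93.  99. 151. 206.] rectcentre [ 0.5424 -0.3806] sides 0.0643 0.1562
```

View pics/w4.png

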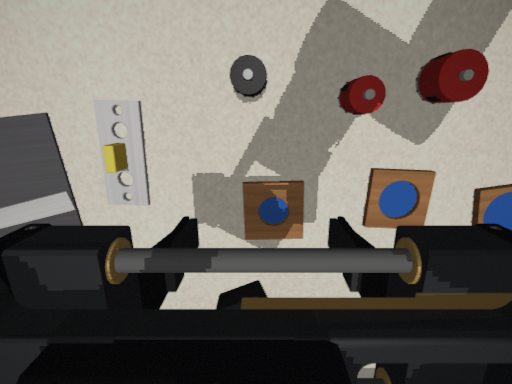

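```bash
python3 - <<'E'
from h import *
# camera poses for w2,w3,w4 from tool pose (tool straight down, x->-x)
def cal(p):
    c=dict(get_calibration("wrist")); o=get_obs(); T=np.array(c["T"]).copy(); T[:3,3]+=np.array(p)-o["position"]; c["T"]=T; return c
P=dict(w2=(.5941,.2994,.2446),w3=(.683,.06,.2446),w4=get_obs()["position"])
for k,p in P.items():
    im=cv2.imread(f"pics/{k}.png").astype(int); c=cal(p); b,g,r=im[...,0],im[...,1],im[...,2]
    for name,m,z in (("blue",(b>r+50)&(b>g+30),.004),("red",(r>80)&(r>2.2*g),.05)):
        n,L,S,C=cv2.connectedComponentsWithStats(m.astype(np.uint8))
        for i in range(1,n):
            if S[i,4]>150: print(k,name,S[i].tolist(),C[i].round(1),ray("wrist",C[i],z,c).round(4))
    if k=="w2":
        for uv,z in (((163,63),.058),((44,46),.058),((320,37),.033),((336,137),.033)): print(uv,ray("wrist",uv,z,c).round(4))
E
```

```text
w2 blue [55, 160, 38, 38, 1091] [ 73.4 178.9] [0.6132 0.0192]
w2 blue [166, 172, 48, 45, 1673] [189.1 194. ] [0.6363 0.1885]
w2 red [23, 19, 52, 55, 2011] [49.  45.7] [0.446  0.0561]
w2 red [153, 50, 24, 28, 384] [165.2  63.7] [0.4645 0.1861]
w2 red [163, 292, 54, 18, 633] [188.4 301.3] [0.7902 0.188 ]
(163, 63) [0.4651 0.1865]
(44, 46) [0.4481 0.0563]
(320, 37) [0.4325 0.3666]
(336, 137) [0.549  0.3947]
w3 blue [215, 95, 42, 43, 1400] [235.3 115.7] [0.6117 0.0216]
w3 blue [331, 107, 51, 52, 2072] [355.8 132.9] [0.6347 0.1906]
w3 blue [87, 114, 30, 32, 739] [101.9 129.7] [ 0.6309 -0.1662]
w3 red [306, 238, 23, 10, 176] [315.8 243.3] [0.7828 0.1339]
w4 blue [379, 181, 38, 36, 1051] [397.6 198.7] [0.6123 0.0237]
w4 blue [484, 192, 28, 39, 756] [499.9 211.3] [0.6323 0.1834]
w4 blue [260, 198, 28, 26, 569] [273.3 210. ] [ 0.6308 -0.1637]
w4 red [439, 49, 49, 52, 1804] [462.6  74.6] [0.4447 0.0532]
w4 red [349, 75, 36, 39, 939] [366.4  94. ] [ 0.4663 -0.0567]
```

Medium saw's stub is at (370,94), the worn saw at (248,75), the plate on its side of the view at (122,152) with its bar at (115,157), and the small pocket at (273,210). Medium goes first.

```bash

python3 -m inch '[0.6,0.78,0,0,0,0,0.6,0.78,0,0,0,0,0.6,0.78,0,0,0,0]' >/dev/null; python3 -m inch '[0.6,0.78,0,0,0,0,0.6,0.78,0,0,0,0,0.6,0.78,0.5,0,0,0,0.6,0.78,1,0,0,0,0.6,0.78,1,0,0,0,0.6,0.78,1,0,0,0]';  python3 - <<'E'
from h import *
c=get_calibration("wrist")
print(move((.4665,-.0555,.040),np.pi/2)); print(ray("top",(275.4,206.7),.05),proj("wrist",(.4665,-.0555,.058)))
im=camera("wrist");cv2.imwrite("pics/w5.png",im[:,:,::-1])
E
```

```text
time: 6.42
position: [0.4661, -0.0553, 0.1633]
tool_rot: [-0.0, 1.0, 0.001, -0.003]
ft_force: [1.4, 0.1, 0.9]
grip_width: 0.0869
grip_force: 0.0
(array([-0.013, -0.006,  1.542]), [array([ 0.001, -0.003,  0.   ]), array([ 0.005,  0.002, -2.   ])], np.float64(-1.9280801757572634))
[ 0.46558813 -0.05649983] [[262.62586975 194.77284988]]
```

View pics/w5.png

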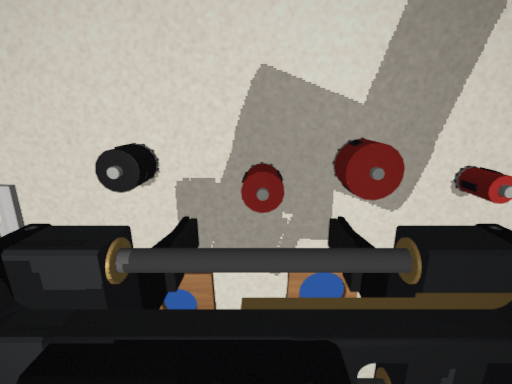

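The medium stub is at (262,195), which matches the prediction, so I can go down and grip.

```bash

python3 -m inch '[0,0,0.4,0,0,0,0,0,0.8,0,0,0,0,0,0.8,0,0,0]' >/dev/null; python3 -m inch '[0,0,0.3,0,0,0,0,0,0.5,0,0,0,0,0,0.7,0,0,0,0,0,0.74,0,0,0,0,0,0.74,0,0,0,0,0,0.74,0,0,0]'; python3 -m inch '[0,0,0,0,0,0,0,0,0,0,0,0,0,0,0,0,0,0,0,0,0,0,0,0,0,0,0,0,0,0,0,0,0,0,0,0,0,0,0,0,0,0,0,0,0,0,0,0,0,0,0,0,0,0,0,0,0,0,0,0]' 40 30
python3 -m inch '[0,0,-0.2,0,0,0,0,0,-0.5,0,0,0,0,0,-0.5,0,0,0,0,0,-0.5,0,0,0]'; python3 -c "
from h import *
print(move((.612,.021,.080),np.pi/2))"
```

```text
time: 7.22
position: [0.4688, -0.0568, 0.0433]
tool_rot: [0.0, 1.0, -0.001, 0.002]
ft_force: [-0.1, -0.8, 0.4]
grip_width: 0.087
grip_force: 0.0
time: 8.05
position: [0.4672, -0.0561, 0.0413]
tool_rot: [0.0, 1.0, 0.0, -0.0]
ft_force: [0.2, -0.0, -0.1]
grip_width: 0.0433
grip_force: 30.0
time: 8.38
position: [0.4679, -0.0565, 0.082]
tool_rot: [0.0, 1.0, -0.0, 0.001]
ft_force: [0.0, -0.5, -1.2]
grip_width: 0.0431
grip_force: 30.0
(array([-1.8  ,  0.97 ,  0.028]), [array([-0.001,  0.002, -0.   ]), array([2.e-03, 1.e-03, 2.e+00])], np.float64(-1.9280601972375198))
```

```bash

python3 -m inch '[-0.4,0.2,0,0,0,0,-0.9,0.48,0,0,0,0,-0.9,0.48,0,0,0,0]' >/dev/null; python3 -m inch '[-0.5,0.25,0,0,0,0,-0.9,0.48,0,0,0,0,-0.9,0.48,0,0,0,0,-0.9,0.48,0,0,0,0,-0.9,0.48,0,0,0,0,-0.9,0.48,0,0,0,0]'; python3 -c "
from h import *
print(move((.612,.021,.0465),np.pi/2))"
```

```text
time: 9.13
position: [0.6092, 0.0203, 0.0801]
tool_rot: [0.0, 1.0, 0.0, -0.002]
ft_force: [-1.0, -0.2, -1.7]
grip_width: 0.0436
grip_force: 30.0
(array([-0.037,  0.009,  0.419]), [array([ 0.   , -0.003, -0.001]), array([-0.004, -0.   ,  1.999])], np.float64(-1.7194529597969268))
```

```bash

python3 -m inch '[-0.04,0.01,0.15,0,0,0,-0.04,0.01,0.3,0,0,0,-0.04,0.01,0.4,0,0,0,-0.04,0.01,0.42,0,0,0,-0.04,0.01,0.42,0,0,0,-0.04,0.01,0.42,0,0,0]'; python3 -m inch '[0,0,0,0,0,0,0,0,0,0,0,0,0,0,0,0,0,0,0,0,0,0,0,0,0,0,0,0,0,0,0,0,0,0,0,0]' 87;python3 -m inch '[0,0,-0.2,0,0,0,0,0,-0.6,0,0,0,0,0,-1,0,0,0,0,0,-1,0,0,0]';  python3 -m inch '[1,0.2,0,0,0,0,1,0.2,0,0,0,0,1,0.2,0,0,0,0]' >/dev/null; python3 -m inch '[1,0.2,0,0,0,0,1,0.2,0,0,0,0,1,0.2,0,0,0,0,1,0.2,0,0,0,0,1,0.2,0,0,0,0]'; python3 - <<'E'
from h import *
im=camera("wrist");cv2.imwrite("pics/w6.png",im[:,:,::-1])
print(proj("wrist",(.446,.055,.058)),get_obs()["position"], move((.446,.055,.04),np.pi/2))
E
```

```text
time: 9.63
position: [0.6143, 0.0211, 0.0473]
tool_rot: [0.0, 1.0, 0.0, -0.0]
ft_force: [0.5, 0.5, -1.0]
grip_width: 0.0434
grip_force: 30.0
time: 10.13
position: [0.6147, 0.0213, 0.048]
tool_rot: [0.0, 1.0, -0.0, 0.0]
ft_force: [0.3, 0.2, 0.8]
grip_width: 0.0753
grip_force: 0.0
time: 10.47
position: [0.6186, 0.0208, 0.1338]
tool_rot: [0.0, 1.0, -0.001, 0.006]
ft_force: [0.7, 0.8, 0.6]
grip_width: 0.0865
grip_force: 0.0
time: 11.13
position: [0.4556, 0.0533, 0.128]
tool_rot: [0.0, 1.0, -0.0, 0.001]
ft_force: [1.2, 0.0, -0.1]
grip_width: 0.0872
grip_force: 0.0
[[265.49023915 193.90436444]] [0.45658829 0.05303224 0.12809034] (array([0.136, 0.025, 1.101]), [array([-0.   ,  0.002, -0.   ]), array([0.003, 0.   , 2.   ])], np.float64(-1.6983359527511004))
```

View pics/w6.png

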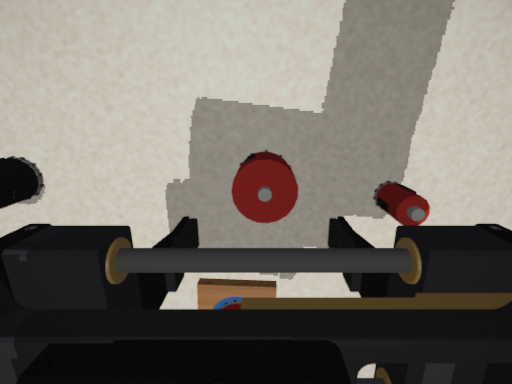

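The large stub is at (265,194) as predicted, and the medium saw shows seated in its pocket at the bottom edge.

```bash

python3 -m inch '[0.12,0.02,0.4,0,0,0,0.13,0.02,0.8,0,0,0,0.13,0.02,1,0,0,0,0.13,0.02,1,0,0,0,0.13,0.02,1,0,0,0]'; python3 -m inch '[0,0,0.08,0,0,0,0,0,0.08,0,0,0,0,0,0.08,0,0,0,0,0,0.08,0,0,0,0,0,0.08,0,0,0,0,0,0.08,0,0,0,0,0,0.08,0,0,0,0,0,0.08,0,0,0]' 54 30
python3 -m inch '[0,0,-0.2,0,0,0,0,0,-0.5,0,0,0,0,0,-0.5,0,0,0,0,0,-0.5,0,0,0]' | grep -v rot; python3 -c "
from h import *
print(move((.635,.1895,.080),np.pi/2))"
```

```text
time: 11.6
position: [0.4454, 0.0546, 0.047]
tool_rot: [0.0, 1.0, 0.0, -0.0]
ft_force: [-0.3, 0.3, -0.6]
grip_width: 0.0866
grip_force: 0.0
time: 12.27
position: [0.4445, 0.0549, 0.0419]
tool_rot: [0.0, 1.0, -0.0, 0.001]
ft_force: [-0.3, -0.6, 6.7]
grip_width: 0.0578
grip_force: 30.0
time: 12.6
position: [0.4447, 0.0549, 0.0819]
ft_force: [0.9, -0.6, -2.0]
grip_width: 0.0571
grip_force: 30.0
(array([-2.378,  1.683,  0.029]), [array([-0.   ,  0.001, -0.   ]), array([0.002, 0.   , 2.   ])], np.float64(-1.6976770265097023))
```

```bash

python3 -m inch '[-0.4,0.28,0,0,0,0,-0.8,0.56,0,0,0,0,-0.8,0.56,0,0,0,0]' >/dev/null;python3 -m inch '[-0.5,0.35,0,0,0,0,-0.8,0.56,0,0,0,0,-0.8,0.56,0,0,0,0]' >/dev/null; python3 -m inch '[-0.5,0.35,0,0,0,0,-0.78,0.56,0,0,0,0,-0.78,0.56,0,0,0,0,-0.78,0.56,0,0,0,0,-0.78,0.56,0,0,0,0,-0.78,0.56,0,0,0,0]'|grep pos; python3 -c "
from h import *
print(move((.635,.1895,.047),np.pi/2))"
```

```text
position: [0.6326, 0.1885, 0.0799]
(array([-0.032,  0.012,  0.411]), [array([-0.   , -0.003, -0.001]), array([-4.000e-03,  1.000e-03,  1.999e+00])], np.float64(-1.4490483247967842))
```

```bash

python3 -m inch '[0,0.01,0.15,0,0,0,0,0.01,0.3,0,0,0,0,0.01,0.4,0,0,0,0,0.01,0.41,0,0,0,0,0.01,0.41,0,0,0,0,0.01,0.41,0,0,0]'; python3 -m inch '[0,0,0,0,0,0,0,0,0,0,0,0,0,0,0,0,0,0,0,0,0,0,0,0,0,0,0,0,0,0,0,0,0,0,0,0]' 87 | grep grip;python3 -m inch '[0,0,-0.2,0,0,0,0,0,-0.6,0,0,0,0,0,-1,0,0,0,0,0,-1,0,0,0]'|grep pos;  python3 -m inch '[1,0,0,0,0,0,1,0,0,0,0,0,1,0,0,0,0,0]' >/dev/null; python3 -m inch '[0.95,-0.04,0,0,0,0,0.95,-0.04,0,0,0,0,0.95,-0.04,0,0,0,0,0.95,-0.04,0,0,0,0,0.95,-0.04,0,0,0,0]'|grep pos; python3 - <<'E'
from h import *
im=camera("wrist");cv2.imwrite("pics/w7.png",im[:,:,::-1])
print(proj("wrist",(.465,.186,.058)),get_obs()["position"], move((.465,.186,.04),np.pi/2))
E
```

```text
time: 14.1
position: [0.6345, 0.1899, 0.0482]
tool_rot: [0.0, 1.0, -0.0, -0.0]
ft_force: [0.3, 0.1, -1.2]
grip_width: 0.0571
grip_force: 30.0
grip_width: 0.0846
grip_force: 0.0
position: [0.6389, 0.1907, 0.1352]
position: [0.4798, 0.1872, 0.1289]
[[261.66624157 187.93285614]] [0.48052959 0.18712323 0.12892231] (array([ 0.197, -0.015,  1.111]), [array([ 0.   ,  0.002, -0.   ]), array([ 0.003, -0.   ,  2.   ])], np.float64(-1.4156058873434134))
```

View pics/w7.png

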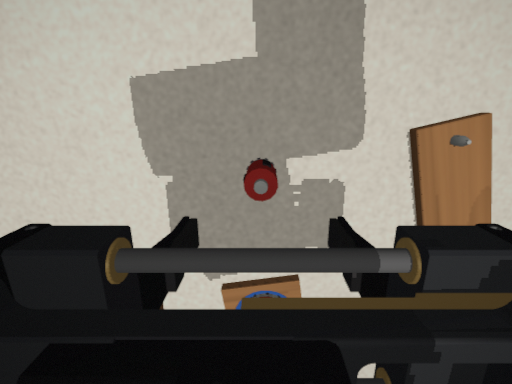

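The small stub is at (261,186.5), about 1 mm from the prediction.

```bash

python3 -m inch '[0.2,-0.02,0.4,0,0,0,0.205,-0.02,0.8,0,0,0,0.205,-0.02,1,0,0,0,0.205,-0.02,1,0,0,0,0.205,-0.02,1,0,0,0]' | grep pos; python3 -m inch '[0,0,0.1,0,0,0,0,0,0.1,0,0,0,0,0,0.1,0,0,0,0,0,0.1,0,0,0,0,0,0.1,0,0,0,0,0,0.1,0,0,0,0,0,0.1,0,0,0,0,0,0.1,0,0,0,0,0,0.1,0,0,0,0,0,0.1,0,0,0,0,0,0.1,0,0,0]' 26 30
python3 -m inch '[0,0,-0.2,0,0,0,0,0,-0.6,0,0,0,0,0,-1,0,0,0,0,0,-1,0,0,0]' | grep -v rot
python3 -m inch '[-0.2,-0.5,0,0,0,0,-0.42,-0.88,0,0,0,0,-0.42,-0.88,0,0,0,0]' >/dev/null
python3 -m inch '[-0.2,-0.5,0,0,0,0,-0.42,-0.88,0,0,0,0,-0.42,-0.88,0,0,0,0]' >/dev/null
python3 -m inch '[-0.2,-0.5,0,0,0,0,-0.42,-0.88,0,0,0,0,-0.42,-0.88,0,0,0,0]' >/dev/null
python3 -m inch '[-0.2,-0.5,0,0,0,0,-0.42,-0.88,0,0,0,0,-0.42,-0.88,0,0,0,0]' >/dev/null
python3 -m inch '[-0.35,-0.85,0,0,0,0,-0.35,-0.85,0,0,0,0,-0.35,-0.85,0,0,0,0,-0.35,-0.85,0,0,0,0,-0.35,-0.85,0,0,0,0]' 
python3 -c "
from h import *
print(move((.631,-.165,.047),np.pi/2))"
```

```text
position: [0.4634, 0.1853, 0.0478]
time: 16.98
position: [0.4622, 0.1853, 0.0406]
tool_rot: [0.0, 1.0, -0.0, 0.0]
ft_force: [-0.4, -0.2, 1.9]
grip_width: 0.0293
grip_force: 30.0
time: 17.32
position: [0.4652, 0.186, 0.1249]
ft_force: [0.8, 0.0, -0.9]
grip_width: 0.0295
grip_force: 30.0
time: 18.73
position: [0.6234, -0.1635, 0.1195]
tool_rot: [0.001, 1.0, 0.001, -0.001]
ft_force: [0.6, 0.0, -1.4]
grip_width: 0.0293
grip_force: 30.0
(array([-0.098, -0.02 ,  0.906]), [array([ 0.001, -0.001, -0.001]), array([-0.002, -0.002,  1.999])], np.float64(-1.999430200662054))
```

```bash

python3 -m inch '[-0.06,-0.01,0.3,0,0,0,-0.06,-0.01,0.6,0,0,0,-0.06,-0.01,0.8,0,0,0,-0.06,-0.01,0.9,0,0,0,-0.06,-0.01,0.92,0,0,0,-0.06,-0.01,0.92,0,0,0,-0.06,-0.01,0.92,0,0,0]'; python3 -m inch '[0,0,0,0,0,0,0,0,0,0,0,0,0,0,0,0,0,0,0,0,0,0,0,0,0,0,0,0,0,0,0,0,0,0,0,0]' 60 | grep grip;python3 -m inch '[0,0,-0.2,0,0,0,0,0,-0.6,0,0,0,0,0,-1,0,0,0,0,0,-1,0,0,0]'|grep pos;  python3 -m inch '[0.1,-1,-0.8,0,0,0,0.1,-1,-0.8,0,0,0,0.1,-1,-0.8,0,0,0]' >/dev/null; python3 -m inch '[0.2,-1,0,0,0,0,0.2,-1,0,0,0,0,0.2,-1,0,0,0,0]'>/dev/null;  python3 -m inch '[0.1,-0.68,0,0,0,0,0.1,-0.68,0,0,0,0,0.1,-0.68,0,0,0,0,0.1,-0.68,0,0,0,0,0.1,-0.68,0,0,0,0,0.1,-0.68,0,0,0,0]'; python3 look.py w8 guide_plate nest_small
```

```text
time: 19.32
position: [0.6298, -0.1648, 0.0479]
tool_rot: [0.0, 1.0, -0.0, 0.001]
ft_force: [0.2, -0.1, -0.3]
grip_width: 0.0291
grip_force: 30.0
grip_width: 0.0572
grip_force: 0.0
position: [0.6331, -0.1669, 0.1334]
time: 21.15
position: [0.5973, -0.3777, 0.1907]
tool_rot: [-0.0, 1.0, 0.001, -0.0]
ft_force: [0.6, -0.5, -0.3]
grip_width: 0.06
grip_force: 0.0
21.2 [ 0.5974 -0.3777  0.1908]
guide_plate 0.89 [232.  64. 292. 194.] rectcentre [ 0.541  -0.3812] sides 0.1518 0.0595
nest_small 0.7 [387. 165. 472. 232.] rectcentre [ 0.6218 -0.1678] sides 0.0902 0.0957
```

View pics/w8.png

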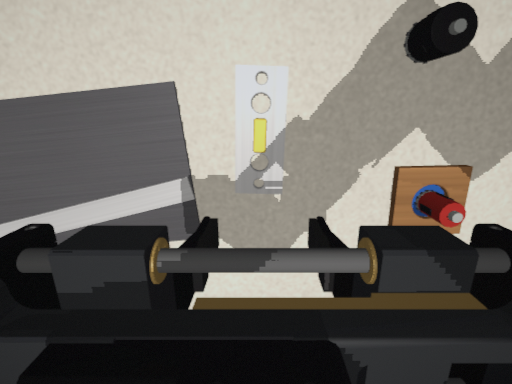

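The plate's pin holes are at (262,78) and (259,184) with the bar at (260,135). The small saw stands in its pocket at (430,203).

```bash
python3 - <<'E'
from h import *
im=cv2.imread("pics/w8.png").astype(int)
b,g,r=im[...,0],im[...,1],im[...,2]
m=((r-b>90)&(g>100)).astype(np.uint8); m[:60]=0;m[200:]=0
n,L,S,C=cv2.connectedComponentsWithStats(m)
i=1+S[1:,4].argmax(); print(S[i],C[i],ray("wrist",C[i],.042).round(4))
d=cut_out("wrist","guide_plate")[0]["region"].astype(np.uint8)
cn,_=cv2.findContours(d,cv2.RETR_EXTERNAL,cv2.CHAIN_APPROX_NONE); k=max(cn,key=len)[:,0]
W=np.array([ray("wrist",p,.008) for p in k.astype(float)]).astype(np.float32)*1000
rr=cv2.minAreaRect(W); print("plate rect",rr)
a=ray("wrist",(262,78),.008);c=ray("wrist",(259,184),.008); print(a,c,(a+c)/2,np.linalg.norm(a-c),"yaw",np.degrees(np.arctan2(*(c-a)[::-1])))
print(move((.541,-.381,.12),np.pi/2))
E
```

```text
[254 119  12  33 389] [259.42930591 134.90745501] [ 0.5449 -0.3821]
plate rect ((546.0501708984375, -383.1435241699219), (62.03508377075195, 152.7910919189453), 87.63675689697266)
[ 0.48434756 -0.37969194] [ 0.6084779  -0.38344979] [ 0.54641273 -0.38157086] 0.12418721556529368 yaw -1.7340137964469269
(array([ 0.705, -0.033,  0.888]), [array([ 0., -0.,  0.]), array([ 0.,  0., -2.])], np.float64(-2.2938000100317115))
```

```bash

python3 -m inch '[0.6,-0.05,0.2,0,0,0.019,0.65,-0.05,0.6,0,0,0.019,0.65,-0.05,0.95,0,0,0.019,0.65,-0.05,0.95,0,0,0.019,0.65,-0.05,0.95,0,0,0.019]' 50|grep pos; python3 -c "
from h import *
print(move((.5455,-.382,.033),np.radians(88.27)))"
```

```text
position: [0.5445, -0.3826, 0.1138]
(array([-0.014,  0.005,  1.01 ]), [array([ 0.002, -0.002, -0.   ]), array([-0.002, -0.002,  2.   ])], np.float64(-2.3206789818022346))
```

```bash

python3 -m inch '[-0.01,0,0.4,0,0,0,-0.01,0,0.7,0,0,0,-0.01,0,0.9,0,0,0,-0.01,0,0.99,0,0,0,-0.01,0,0.99,0,0,0,-0.01,0,0.99,0,0,0]'; python3 -m inch '[0,0,0,0,0,0,0,0,0,0,0,0,0,0,0,0,0,0,0,0,0,0,0,0,0,0,0,0,0,0,0,0,0,0,0,0,0,0,0,0,0,0,0,0,0,0,0,0]' 8 50
python3 -m inch '[0,0,-0.2,0,0,0,0,0,-0.5,0,0,0,0,0,-0.9,0,0,0,0,0,-0.9,0,0,0,0,0,-0.9,0,0,0]'; python3 look.py w9 guide_plate
```

```text
time: 22.27
position: [0.5473, -0.3843, 0.0373]
tool_rot: [0.015, 1.0, -0.001, 0.001]
ft_force: [1.2, 0.1, 0.6]
grip_width: 0.0499
grip_force: 0.0
time: 22.93
position: [0.5458, -0.3828, 0.036]
tool_rot: [0.015, 1.0, 0.001, -0.0]
ft_force: [-0.3, 3.4, 3.4]
grip_width: 0.0136
grip_force: 50.0
time: 23.35
position: [0.5468, -0.3847, 0.1093]
tool_rot: [0.015, 1.0, -0.002, 0.001]
ft_force: [0.1, -0.9, -3.0]
grip_width: 0.0133
grip_force: 50.0
23.4 [ 0.5456 -0.3835  0.1076]
guide_plate 0.64 [212. 110. 312. 298.] rectcentre [ 0.555  -0.3844] sides 0.0842 0.1888
```

View pics/w9.png

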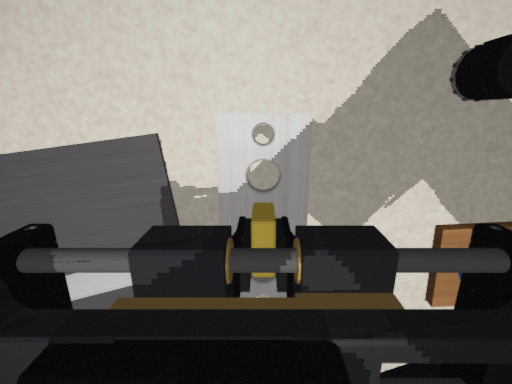

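The plate is held square, with its near pin hole at (263,133). Now I'll carry it to beside the pin block.

```bash

python3 -m inch '[-0.1,0.2,-0.5,0,0,-0.019,-0.1,0.5,-1,0,0,-0.019,-0.1,0.9,-1,0,0,-0.019,-0.1,1,-1,0,0,-0.019,-0.1,1,-1,0,0,-0.019]' |grep pos
for i in 1; do :; done
python3 -m inch '[0,0.5,0,0,0,0,0,1,0,0,0,0,0,1,0,0,0,0]' >/dev/null; python3 -m inch '[0,0.5,0,0,0,0,0,1,0,0,0,0,0,1,0,0,0,0]' >/dev/null; python3 -m inch '[0,0.5,0,0,0,0,0,1,0,0,0,0,0,1,0,0,0,0]' >/dev/null; python3 -m inch '[0,0.5,0,0,0,0,0,1,0,0,0,0,0,1,0,0,0,0]' |grep pos
python3 -m inch '[-0.1,0.5,-0.2,0,0,0,-0.2,1,-0.2,0,0,0,-0.2,1,-0.2,0,0,0]' >/dev/null; python3 -m inch '[-0.1,0.5,-0.2,0,0,0,-0.2,1,-0.2,0,0,0,-0.2,1,-0.2,0,0,0]' >/dev/null; python3 -m inch '[-0.1,0.5,0,0,0,0,-0.2,1,0,0,0,0,-0.2,1,0,0,0,0,-0.2,1,0,0,0,0,-0.2,1,0,0,0,0,-0.2,1,0,0,0,0,-0.2,1,0,0,0,0]'; python3 look.py w10 pin_block
```

```text
position: [0.5552, -0.3, 0.1863]
position: [0.5546, 0.0216, 0.1858]
time: 25.95
position: [0.6045, 0.2544, 0.219]
tool_rot: [0.001, 1.0, -0.0, -0.001]
ft_force: [0.2, -0.2, -3.0]
grip_width: 0.0134
grip_force: 50.0
26.0 [0.6046 0.2545 0.2194]
pin_block 0.71 [328.   1. 406. 149.] rectcentre [0.485  0.3806] sides 0.0729 0.1652
```

View pics/w10.png

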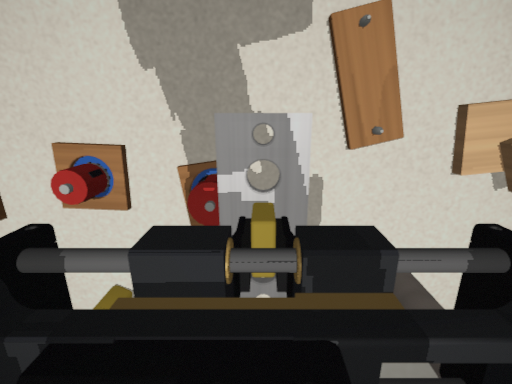

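Medium and large saws look seated in their pockets. The pins are near (366,20) and (378,131). I'll zoom in on them.

```bash
python3 - <<'E'
import cv2,numpy as np
im=cv2.imread("pics/w10.png")
a=im[4:40,350:390];b=im[114:150,360:400];c=im[118:154,243:283]
cv2.imwrite("pics/z10.png",cv2.resize(np.hstack([a,b,c]),None,fx=6.5,fy=6.5,interpolation=cv2.INTER_NEAREST))
E
```

```text
(no output)
```

View pics/z10.png

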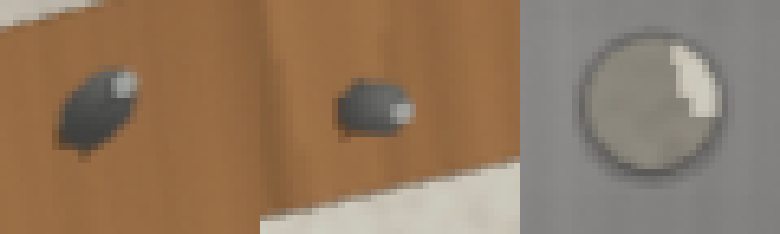

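```bash
python3 - <<'E'
from h import *
o=get_obs();p=o["position"];r=R.from_quat(o["tool_rot"])
A=ray("wrist",(368.4,16),.033);B=ray("wrist",(381,130.3),.033)
print(A,B,np.linalg.norm(A-B),"mid",(A+B)/2,"yaw",np.degrees(np.arctan2(*(B-A)[::-1])))
zt=p[2]-.028; h=ray("wrist",(262.5,133.5),zt); print("hole in tool",r.inv().apply(np.r_[h,zt]-p)); print(p)
yaw=np.arctan2(*(B-A)[::-1]); print(move(np.r_[(A+B)/2,.12],yaw+np.pi/2))
E
```

```text
[0.42925355 0.36860462] [0.5498467  0.39691032] 0.12387057795727892 mid [0.48955012 0.38275747] yaw 13.209378654560378
hole in tool [ 0.06308118 -0.00041211  0.02803707]
[0.60471398 0.25477311 0.21959108]
(array([1.442, 1.597, 1.245]), [array([-0.   , -0.   , -0.148]), array([-1.000e-03,  0.000e+00,  1.852e+00])], np.float64(-1.3396420345833517))
```

```bash

python3 -m inch '[0.4,0.4,0,0,0,0,0.71,0.8,0.2,0,0,0,0.71,0.8,0.6,0,0,0,0.71,0.8,0.6,0,0,0]' |grep pos; python3 -m inch '[0.35,0.4,0,0,0,-0.06,0.71,0.8,0.3,0,0,-0.12,0.71,0.8,0.64,0,0,-0.148,0.71,0.8,0.64,0,0,-0.148,0.71,0.8,0.64,0,0,-0.148,0.71,0.8,0.64,0,0,-0.148,0.71,0.8,0.64,0,0,-0.148,0.71,0.8,0.64,0,0,-0.148]'; python3 - <<'E'
from h import *
print(move((.4906,.383,.085),np.radians(103.21)))
im=camera("wrist"); cv2.imwrite("pics/w11.png",cv2.resize(im[60:240,170:350,::-1],None,fx=3,fy=3))
print(get_obs()["position"])
E
```

```text
position: [0.5424, 0.3201, 0.1669]
time: 27.05
position: [0.4935, 0.3837, 0.1225]
tool_rot: [-0.114, 0.993, 0.001, 0.002]
ft_force: [-0.5, 0.4, -1.8]
grip_width: 0.0139
grip_force: 50.0
(array([ 0.039, -0.001,  0.469]), [array([ 0.   ,  0.003, -0.001]), array([ 4.000e-03, -1.000e-03,  1.999e+00])], np.float64(-1.317541772325346))
[0.49308655 0.38374744 0.12227135]
```

View pics/w11.png

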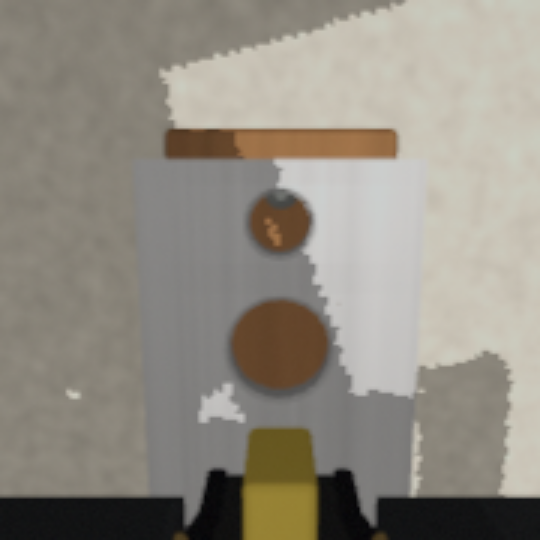

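The pin shows through the near hole and is laterally centred (both at crop column 280). I'll go down to just above the pins and correct along x.

```bash

python3 -m inch '[0.03,0,0.2,0,0,0,0.03,0,0.45,0,0,0,0.03,0,0.5,0,0,0,0.03,0,0.5,0,0,0,0.03,0,0.5,0,0,0,0.03,0,0.5,0,0,0,0.03,0,0.5,0,0,0,0.03,0,0.5,0,0,0,0.03,0,0.5,0,0,0,0.03,0,0.5,0,0,0]'; python3 - <<'E'
from h import *
im=camera("wrist"); cv2.imwrite("pics/w12.png",cv2.resize(im[60:240,170:350,::-1],None,fx=3,fy=3))
print(move((.4906,.383,.051),np.radians(103.21)))
P=get_obs()["position"];print(P,proj("wrist",(.4293,.3686,.033)))
E
```

```text
time: 27.93
position: [0.489, 0.3838, 0.081]
tool_rot: [-0.116, 0.993, 0.0, 0.0]
ft_force: [0.1, 0.4, -1.8]
grip_width: 0.0136
grip_force: 50.0
(array([-0.019, -0.014,  0.373]), [array([0.   , 0.   , 0.001]), array([-0.   ,  0.   , -1.999])], np.float64(-1.3167200012867062))
[0.48886079 0.38377393 0.08086126] [[261.82186096 133.74807576]]
```

View pics/w12.png

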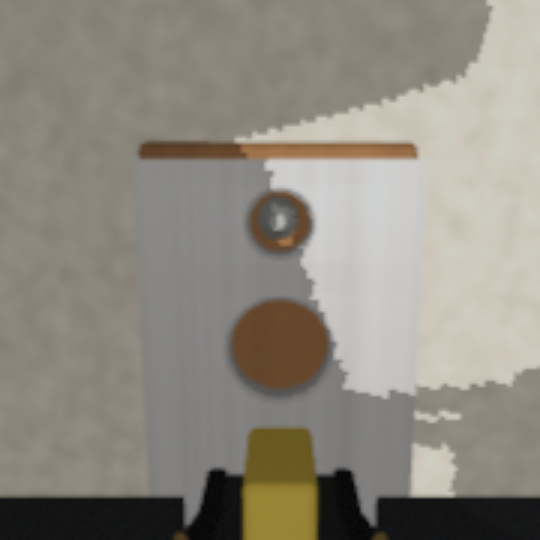

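The pin tip sits inside the near hole, at (280,217) against the hole at (280,222), about 0.5 mm off. Now lower it gently.

```bash

python3 -m inch '[-0.01,0,0,0,0,0,-0.01,0,0.08,0,0,0,-0.01,0,0.12,0,0,0,-0.01,0,0.16,0,0,0,-0.01,0,0.2,0,0,0,-0.01,0,0.22,0,0,0,-0.01,0,0.22,0,0,0,-0.01,0,0.22,0,0,0]' - 25|grep -v rot; python3 -m inch '[0,0,0.03,0,0,0,0,0,0.06,0,0,0,0,0,0.09,0,0,0,0,0,0.12,0,0,0,0,0,0.14,0,0,0,0,0,0.14,0,0,0,0,0,0.14,0,0,0]'
```

```text
time: 28.65
position: [0.4895, 0.3838, 0.0627]
ft_force: [-0.2, 1.1, -1.9]
grip_width: 0.014
grip_force: 25.0
time: 29.23
position: [0.4894, 0.3838, 0.0515]
tool_rot: [-0.116, 0.993, -0.0, -0.0]
ft_force: [-0.5, 0.6, -2.1]
grip_width: 0.0138
grip_force: 25.0
```

```bash

python3 -m inch '[0,0,0,0,0,0,0,0,0,0,0,0,0,0,0,0,0,0,0,0,0,0,0,0,0,0,0,0,0,0]' 40 | grep -v rot; python3 -m inch '[0,0,-0.2,0,0,0,0,0,-0.6,0,0,0,-0.2,0,-1,0,0,0,-0.2,0,-1,0,0,0]' |grep pos;  python3 -m inch '[-0.6,-0.4,-0.6,0,0,0,-1,-0.7,-1,0,0,0,-1,-0.7,-1,0,0,0,-1,-0.7,-1,0,0,0]' >/dev/null; python3 -m inch '[0,-1,0,0,0,0,0,-1,0,0,0,0,0,-1,0,0,0,0,0,-1,0,0,0,0,0,-1,0,0,0,0]'; python3 - <<'E'
from h import *
im=camera("wrist"); cv2.imwrite("pics/w13.png",im[:,:,::-1]); im=camera("scene"); cv2.imwrite("pics/s13.png",cv2.resize(im[130:250,60:460,::-1],(800,240)))
b=im.astype(int)
E
```

```text
time: 29.65
position: [0.4898, 0.384, 0.0521]
ft_force: [0.2, 1.5, -0.4]
grip_width: 0.0366
grip_force: 0.0
position: [0.5116, 0.3904, 0.1387]
time: 30.73
position: [0.6139, 0.2736, 0.2113]
tool_rot: [-0.115, 0.993, 0.0, -0.0]
ft_force: [0.5, -0.1, -0.6]
grip_width: 0.0401
grip_force: 0.0
```

View pics/s13.png

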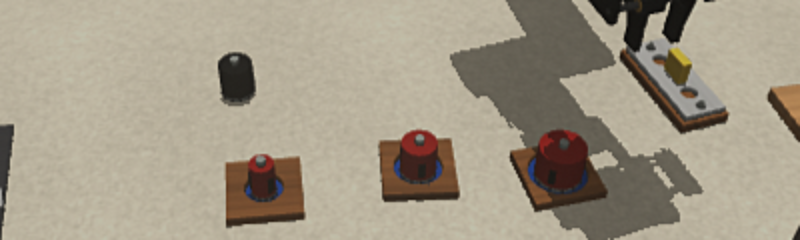

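The scene view shows each red saw upright inside its pocket with a blue rim, the plate flat on its block over both pins, and the black saw untouched.

```bash
python3 -c "
from rig import *
print(hand_in())"
```

```text
the job is handed in; nothing more can be done
None
```

I put the three red saws in their own pockets and the guide plate flat over both pins, left the black saw alone, and handed the job in at about 31 s; the hand-in call returned no verdict.

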